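# Close a double-lidded mending tin and take off its outer lid

### The arm

A 7-joint arm with a two-finger parallel gripper is mounted at the origin on a cart in front of the work surface, level with it; the furniture and walls round the work are solid. World frame = base frame: x ahead of the robot, y to its left, z up, the work surface at z = 0. Lengths are in m, angles in rad, forces in N, time in s.
With the tool pointing down it reaches from about 0.425 to 0.875 m from the base axis. Payload 8.4 kg.
Tool frame: the origin (TCP) lies midway between the tips of the shut fingers; the grasp point (between the pads) lies 19 mm behind it; z points along the fingers, y is the line along which they close (so a half turn about z gives the same grasp; the last joint's range is limited). The gripper opens to 87 mm and grips with 3 to 60 N. Pads are 19 mm wide; open, the fingers measure 117 mm over their backs; the gripper's body (75 mm by 190 mm) begins 51 mm behind the grasp point.
Start: joints at [1.247, 0.333, 0.04, 1.465, -0.013, 1.343, -0.059], TCP at [0.145, -0.634, 0.189] pointing down, gripper open.
Joint ranges: [-2.58, 2.58], [-0.38, 2.09], [-1.3, 1.39], [0.25, 2.4], [-1.5, 4.64], [0.08, 2.09], [-2.65, 2.65]. Speed limits (rad/s): [2.22, 2.22, 2.79, 2.79, 3.14, 3.14, 3.14].

### API

Orientations are given as a unit quaternion [x, y, z, w].
In Python, from cell import ctrl gives the robot as it stands.
- The arm moves only by the tool carry_out, never from a script. Its argument "motion" is text: rows parted by semicolons, each of 6 numbers parted by spaces: the shift along the tool's x, y, z each as a share of 0.3 m, from -1 to 1, then the turn, a rotation vector about the tool's x, y, z each as a share of pi/4 rad, from -1 to 1. In form: x y z wx wy wz; .... A call has 1 to 20 rows; each row is the pose to reach, as a shift and turn from the pose commanded when the call began, along the tool's axes at that moment; what a row does not reach only later rows make up. A row lasts 1/12 s, in which the tool goes at most 41.7 mm and 7.16 degrees, less where a joint would pass 70% of its speed; a pose out of reach is approached as far as the arm can. A call with a number of a shift or a turn outside -1 to 1 is refused whole. A call with a gripper value outside its range is refused whole. "jaw" is the closure, from -1 (fully open) to 1 (shut), set as the call begins (left out, the last holds). The fingers move at their own pace and stop on an object; "squeeze" is the grip in N (left out, the last holds). Time passes only in rows, so rows that repeat a pose let the fingers close. It gives the time, the measured TCP pose, the force, the opening and the grip force at its end, in the units of the state.
- ctrl.sense(): the state, without advancing time (a new reading comes with each control period).
- ctrl.camera(name): name is "side" or "top"; returns the picture (420x560x3 uint8, blue, green, red); there is no depth.
- ctrl.get_calibration(name): a dict with "intrinsics" (3x3 intrinsics, pixels), "k1" (the pictures are not rectified: a ray, as slopes to the right and down, at radius r is drawn at 1 + k1 r^2 times it, then the intrinsics apply), "view" (4x4, takes a point from world to camera coordinates). Camera axes: x right, y up, looking along -z (the intrinsics and any distortion apply to the point x, -y, -z); pixel columns grow to the right and rows downward; lengths in m; the calibration is good to about 2 mm. A picture is of the moment at which its call begins. get_calibration takes no time and is no camera call.
- ctrl.job_done(): hands the job in; it is judged then, once.
The state is a dict: "time_s": time; "joint_pos": joint angles; "qvel": joint speeds; "joint_efforts": joint torques, N m; "ee_pos": TCP position; "ee_rot": TCP orientation; "wrist_force": force on the tool from outside, world axes, zero at the start; "ft_torque": the same for the moment, N m; "grip_width": finger opening in m; "grasp_force": force on a finger pad.
Only numpy, scipy, OpenCV 4.12 (cv2) and the standard library are available. Lean on these libraries where they do the work, as an engineer would, in place of code of your own. Each camera call takes 0.05 s, during which the arm holds its last target. There are 200 camera calls.

### The job

Close the open mending tin with the double lid that stands beside it: carry both nested lids together (the knob on the inner lid lifts both) and lower them into the tin with the lid's staple towards the hasp, then swing the hasp shut flat over the staple. Only then lift the outer lid (it has a tubular grip) off alone and level, leaving the inner lid seated and hasped, and finish while still holding the outer lid in the gripper, above the top of the inner lid's knob. Leave the things standing around alone.

Things in the scene. Friction and masses are not known exactly. Their poses are not given: they have to be found in the camera images.
- tin: Round open bare-steel tin fixed to the table, 124 mm across, 60 mm high, wall 3 mm (mouth 118 mm across); two thread spools and a fuse inside stay below the lid. Origin: centre of its underside on the table; z up. On its own -x side a ledge (34 mm wide, top 53 mm above the table, reaching 109 mm from the tin's axis) carries the hasp.
- hasp (a joint): Hasp hinge angle, rad: 0 = shut, level, pointing at the tin's axis; grows as it opens; 1.57 = upright; more = leaning outward (stop 2.25). Starts at 1.75 to 2.1. Dark steel plate 34 mm wide, 44 mm long, 3 mm thick. Light friction: it stays put near upright, drops shut by its own weight below about 1 rad; under 1 N moves it.
- hasp_hinge (a point): Middle of the hasp's hinge axis, on the tin at tin-frame (-106, 0, 66) mm. The axis is level, along the tin's y. Axes as the tin's.
- hasp_end (a point): Middle of the free end of the hasp plate, 44 mm from the hinge axis; moves with the hasp. Shut, it is 62 mm from the tin's axis and 66 mm above the table. The plate's window, 24 mm wide, lies 9 to 25 mm from the hinge axis; the last 19 mm before the free end is solid and can be pressed down.
- inner_lid: Loose aluminium inner lid, 0.28 kg. Origin: centre of its underside; z up. Plug 113 mm across, 14 mm deep, foot tapered to 94 mm; flange 124 mm across, 14 to 18 mm above the origin, rests on the tin's rim (seated origin: on the tin's axis, 46 mm above the table); boss 98 mm across to 26 mm; knob post to 88 mm. Lug with staple on its -x side; seated with yaw equal to the tin's it meets the hasp.
- knob_top (a point): Top centre of the inner lid's round wooden knob post, inner-lid frame (0, 0, 88) mm, axes as the inner lid's. The post, 18 mm in diameter, rises through the outer lid and stands 28 mm above its grip. Lifted by the post, the inner lid carries the outer lid along on its flange.
- staple (a point): Top of the wire staple on the inner lid's lug, inner-lid frame (-90, 0, 27) mm: a loop 10 mm wide, 4 mm thick, 9 mm above the lug (lug 22 mm wide, 4 mm thick, reaching 97 mm from the axis). It must come up through the hasp's window: 7 mm to spare either side, about 4 degrees of yaw.
- outer_lid: Loose round steel outer lid, 0.20 kg, nested over the inner lid's boss with 3 mm of play. Origin: centre of its lower edge, 18 mm above the inner lid's origin while nested; z up. Skirt 112 mm across, top plate 10 to 14 mm above the origin, tubular grip 40 mm outside, 28 mm inside, up to 42 mm; the inner lid's post stands free inside it (5 mm all round).
- grip_top (a point): Centre of the upper end of the outer lid's tubular grip, outer-lid frame (0, 0, 42) mm; the tube is 28 mm high and can be gripped across its 40 mm outside with the post between the fingers, reaching 28 mm above it.
- masking_tape: Bystander: roll of masking tape lying flat, 96 mm across, 25 mm high; origin under its centre.
- scrub_brush: Bystander: wooden scrub brush, 56 x 152 x 46 mm; origin under its centre.
- scissors: Bystander: scissors lying flat at the back right, 87 x 199 x 9 mm; origin under their centre.
- soap_pump: Bystander: pump soap bottle at the back, 56 x 72 x 182 mm; origin under its centre.
Things that resemble listed ones, but are neither listed nor needed, are in the scene too. Of the things that look like the outer_lid, the largest one is meant.

How it is judged:
On the way, in this order (a step that is already met when the one before it is completed fails the run):
1. both lids, still nested, are seated in the tin with the hasp still open (z of inner_lid in the frame of tin between 0.042 and 0.049 m and horizontal distance between inner_lid and tin below 0.006 m and angle between inner_lid's own z axis and vertical below 0.06 rad and z of outer_lid in the frame of inner_lid between 0.014 and 0.022 m and horizontal distance between outer_lid and inner_lid below 0.008 m and value of joint hasp above 0.6 rad), for 0.2 s.
2. the hasp is shut over the staple with both lids in place (z of inner_lid in the frame of tin between 0.042 and 0.049 m and horizontal distance between inner_lid and tin below 0.006 m and angle between inner_lid's own z axis and vertical below 0.06 rad and z of outer_lid in the frame of inner_lid between 0.014 and 0.022 m and horizontal distance between outer_lid and inner_lid below 0.008 m and value of joint hasp below 0.12 rad and horizontal distance between staple and hasp_hinge below 0.027 m), for 0.2 s.
At the end, for the whole second after the job is handed in: Inner lid seated in the tin (height 3 mm, centre 6 mm, tilt 0.06 rad), hasp shut (under 0.12 rad) with the staple in its window; the still gripper holds the outer lid level (0.25 rad), raised 70 mm or more from the inner lid, touching neither it nor the tin; the arm is off the inner lid (z of inner_lid in the frame of tin between 0.042 and 0.049 m and horizontal distance between inner_lid and tin below 0.006 m and angle between inner_lid's own z axis and vertical below 0.06 rad and value of joint hasp below 0.12 rad and horizontal distance between staple and hasp_hinge below 0.027 m and z of outer_lid in the frame of inner_lid above 0.088 m and angle between outer_lid's own z axis and vertical below 0.25 rad and contact force between the fingers and outer_lid above 1 N and contact force between outer_lid and inner_lid below 0.05 N and contact force between outer_lid and tin below 0.05 N and linear speed of outer_lid below 0.02 m/s and contact force between the arm and inner_lid below 0.1 N); the arm keeps its last pose, push and grip.
It fails at once if the outer lid is taken off the inner lid before the hasp is shut (value of joint hasp above 0.2 rad and z of outer_lid in the frame of inner_lid above 0.033 m).
It fails at once if the hasp is shut while the inner lid is not down, or the hasped inner lid is pulled up (value of joint hasp below 0.4 rad and height (world z) of inner_lid above 0.056 m).
It fails at once if a bystander is pushed about or knocked over (distance of any of masking_tape, scrub_brush, scissors, soap_pump from where it was at the start of the episode above 0.03 m).
It also fails if it takes over 64 s, if anything falls off the work surface, if the arm or the gripper's body presses on something with over 40 N, if the wrist force passes 120 N, or if a joint passes its speed limit or range.

## Working session

There is one attempt and no reset: what is moved stays moved. The work goes in short steps, Python scripts to look and compute and a tool call to move; the robot and the scene stay as the last step left them, time stands still between calls to the robot, and variables do not carry over. Pictures are saved under pics/ and viewed, at most 10 in all, crops included, and the job is handed in when it is done.

Besides the shell and the picture viewer there is one more tool, called after "Emit:" as a command line: name --argument value ..., lists and objects as JSON in quotes. carry_out: Moves the arm, as the interface text tells. Its arguments: {"type":"object","properties":{"motion":{"type":"string"},"jaw":{"type":"number"},"squeeze":{"type":"number"}},"required":["motion"]}

```bash
mkdir -p pics; ls; cat > h.py <<'E'
import numpy as np, cv2
from cell import ctrl
def snap(n,f):
    im=ctrl.camera(n); cv2.imwrite('pics/'+f,im); return im
def ray(cal,u,v):
    K=np.array(cal['intrinsics']);V=np.array(cal['view'])
    d=np.array([(u-K[0,2])/K[0,0],(v-K[1,2])/K[1,1]]); s=d.copy()
    for _ in range(30): s=d/(1+cal['k1']*(s@s))
    R=V[:3,:3]; o=-R.T@V[:3,3]; r=R.T@np.array([s[0],-s[1],-1]); return o,r
def onz(cal,u,v,z):
    o,r=ray(cal,u,v); return o+r*(z-o[2])/r[2]
def proj(cal,p):
    K=np.array(cal['intrinsics']);V=np.array(cal['view'])
    c=V[:3,:3]@np.asarray(p,float)+V[:3,3]; s=np.array([c[0],-c[1]])/-c[2]
    s=s*(1+cal['k1']*(s@s)); return np.array([K[0,0]*s[0]+K[0,2],K[1,1]*s[1]+K[1,2]])
def tri(c1,p1,c2,p2):
    o1,r1=ray(c1,*p1);o2,r2=ray(c2,*p2)
    t=np.linalg.lstsq(np.c_[r1,-r2],o2-o1,rcond=None)[0]
    a,b=o1+t[0]*r1,o2+t[1]*r2; return (a+b)/2,np.linalg.norm(a-b)
E
python3 - <<'E'
from h import *
for n in('top','side'):
    snap(n,n+'0.png'); c=ctrl.get_calibration(n); print(n,c, (-np.array(c['view'])[:3,:3].T@np.array(c['view'])[:3,3]).round(3))
s=ctrl.sense(); print(s)
E
```

```text
pics
top {'intrinsics': array([[417.05102122,   0.        , 281.41910114],
       [  0.        , 417.05102122, 205.41849736],
       [  0.        ,   0.        ,   1.        ]]), 'k1': -0.08059279763032637, 'view': array([[-0.02036779, -0.99960755,  0.01923292,  0.01379402],
       [ 0.99664289, -0.01877411,  0.07968989, -0.53050554],
       [-0.07929753,  0.02079146,  0.99663414, -1.42478999],
       [ 0.        ,  0.        ,  0.        ,  1.        ]])} [0.416 0.033 1.462]
side {'intrinsics': array([[412.57567979,   0.        , 281.07857418],
       [  0.        , 412.57567979, 212.61905829],
       [  0.        ,   0.        ,   1.        ]]), 'k1': 0.040113095652892776, 'view': array([[ 0.99838862,  0.05396506, -0.01754786, -0.53318544],
       [-0.00772168,  0.43555208,  0.90013042, -0.09080876],
       [ 0.0562186 , -0.89854447,  0.43526694, -1.21498246],
       [ 0.        ,  0.        ,  0.        ,  1.        ]])} [ 0.6   -1.023  0.601]
{'time_s': 0.1, 'joint_pos': array([ 1.24677944,  0.33385045,  0.03988722,  1.46614725, -0.01338073,
        1.34329627, -0.05847834]), 'qvel': array([ 0.00021717, -0.00162542,  0.00190976, -0.0022423 , -0.0036186 ,
        0.00124176,  0.00024901]), 'joint_efforts': array([ 4.70365252e-03, -6.57811689e+01,  1.33982018e+00, -4.04704642e+01,
       -5.99473086e-02,  4.10214358e-02,  7.43361647e-05]), 'ee_pos': array([ 0.14475837, -0.63320866,  0.18775926]), 'ee_rot': array([ 9.93688692e-01,  1.12170712e-01, -1.39614735e-04, -7.04090985e-04]), 'wrist_force': array([ 0.6550103 , -0.21094926, -0.16464782]), 'ft_torque': array([-0.03705945,  0.04106282,  0.02601208]), 'grasp_force': 0.0, 'grip_width': 0.08697360577539566}
```

View pics/top0.png

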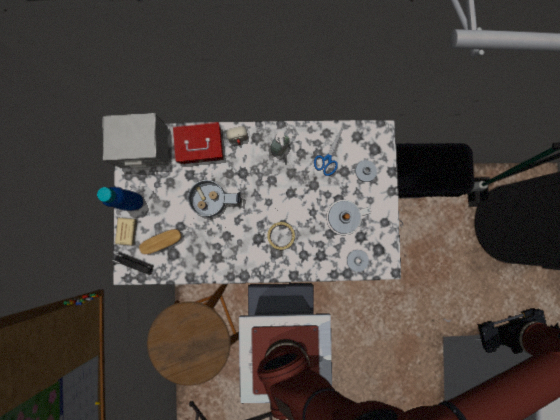

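View pics/side0.png

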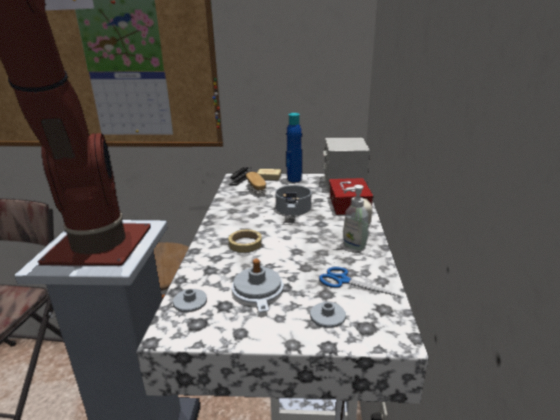

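The top view shows the tin at (208,198) with its ledge to the right at (238,198), the nested lids at (345,217), and small decoy lids at (366,171) and (357,262). The side view shows the lug of the lids at (262,307), facing the camera. I'll enlarge these areas.

```bash
python3 - <<'E'
import cv2,numpy as np
t=cv2.imread('pics/top0.png');s=cv2.imread('pics/side0.png')
def c(im,x,y,w,h,k): return cv2.resize(im[y:y+h,x:x+w],None,fx=k,fy=k,interpolation=cv2.INTER_CUBIC)
a=c(t,185,173,66,50,6);b=c(t,315,190,66,50,6)
d=c(s,265,180,66,50,6);e=c(s,225,252,66,66,6)[:300] if 0 else c(s,225,262,66,50,6)
cv2.imwrite('pics/crop0.png',np.vstack([np.hstack([a,b]),np.hstack([d,e])]))
E
```

```text
(no output)
```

View pics/crop0.png

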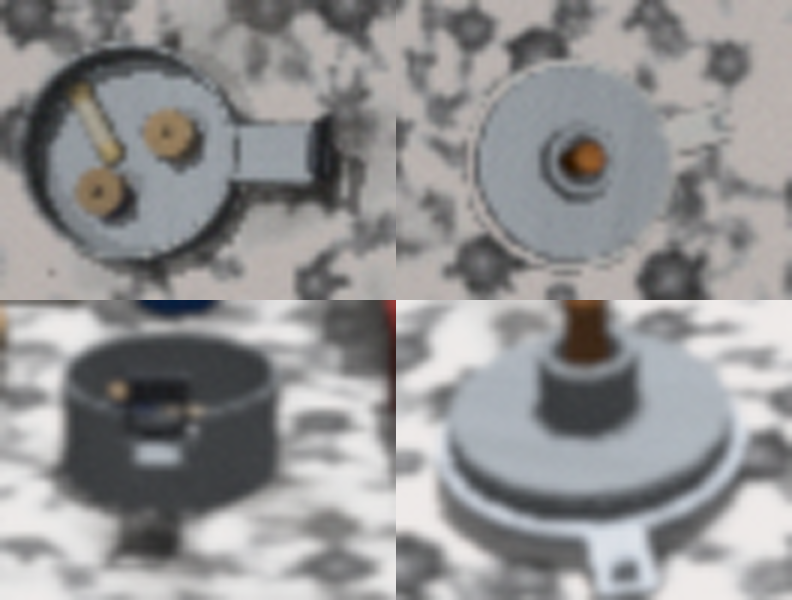

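```bash
python3 - <<'E'
from h import *
from scipy.optimize import least_squares
T=ctrl.get_calibration('top');S=ctrl.get_calibration('side')
t=cv2.imread('pics/top0.png').astype(int);s=cv2.imread('pics/side0.png').astype(int)
m=((t[...,0]-t[...,2])>6).astype(np.uint8)*255
def comp(m,u,v):
    n,l,st,c=cv2.connectedComponentsWithStats(m); 
    return (l==l[v,u]).astype(np.uint8),st[l[v,u]],c[l[v,u]]
def fit(P):
    f=lambda q:np.hypot(P[:,0]-q[0],P[:,1]-q[1])-q[2]
    r=least_squares(f,[*P.mean(0),.05],loss='soft_l1',f_scale=.002);return r.x.round(4),np.abs(f(r.x)).mean().round(4)
def cont(mm,z,cal):
    c=max(cv2.findContours(mm,cv2.RETR_EXTERNAL,cv2.CHAIN_APPROX_NONE)[0],key=len)[:,0]
    return np.array([onz(cal,u,v,z)[:2] for u,v in c])
mm,st,c=comp(m,335,215);print('lid mask',st,c); print('lid plate z.032',fit(cont(mm,.032,T)))
mm,st,c=comp(m,202,190);print('tinfloor',st,c);
# orange knob top & side
for nm,im,cal,(x,y,w,h) in(('top',t,T,(335,205,25,25)),('side',s,S,(245,250,25,35))):
    o=np.zeros(im.shape[:2],np.uint8);o[y:y+h,x:x+w]=((im[...,2]-im[...,0])[y:y+h,x:x+w]>40)
    v,u=np.nonzero(o);print(nm,'orange',u.min(),u.max(),v.min(),v.max(),u.mean(),v.mean())
    if nm=='top': print(onz(cal,u.mean(),v.mean(),.088))
# enlarged views: lug side & ledge top with mask
def cr(im,x,y,w,h,k): return cv2.resize(im[y:y+h,x:x+w].astype(np.uint8),None,fx=k,fy=k,interpolation=cv2.INTER_NEAREST)
a=cr(t,218,183,40,30,10);b=cr(s,245,290,40,30,10);g=cr(t,350,198,40,30,10);d=cr(s,275,180,40,30,10)
cv2.imwrite('pics/crop1.png',np.vstack([np.hstack([a,b]),np.hstack([g,d])]))
E
```

```text
lid mask [329 201  31  32 721] [343.88349515 216.58252427]
lid plate z.032 (array([ 0.4873, -0.2116,  0.0534]), np.float64(0.0009))
tinfloor [193 184  46  32 679] [213.03240059 199.3814433 ]
top orange 344 349 214 218 346.2916666666667 216.0
[ 0.486106   -0.20958747  0.088     ]
side orange 253 259 258 263 255.7741935483871 260.80645161290323
```

View pics/crop1.png

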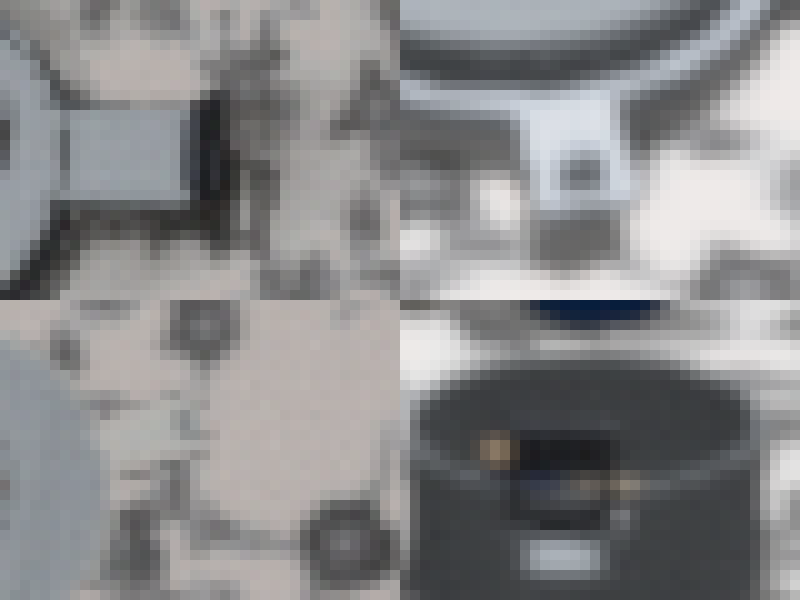

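The crops show the lug's end edge in the side view from about (259.0,310.7) to (268.2,309.3). In the top view the ledge runs nearly level, rows 193–203. Next I'll measure sub-pixel edges.

```bash
python3 - <<'E'
from h import *
from scipy.ndimage import map_coordinates as mc
from scipy.optimize import least_squares
T=ctrl.get_calibration('top');S=ctrl.get_calibration('side')
t=cv2.imread('pics/top0.png').astype(float);s=cv2.imread('pics/side0.png').astype(float)
G=lambda im,p:mc(im.mean(2),[[p[1]],[p[0]]],order=1)[0]
# lug / knob
a=onz(S,258.5,310.2,.018);b=onz(S,267.7,308.8,.018);print('lug end',a,b,np.linalg.norm(a-b))
m=(a+b)/2;c=np.array([.487,-.211]);d=m[:2]-c;print('lug r',np.hypot(*d),'dir deg',np.degrees(np.arctan2(d[1],d[0])))
d=(b-a)[:2];print('edge normal deg',np.degrees(np.arctan2(d[1],d[0]))-90)
p,e=tri(T,(346.3,216),S,(255.8,259.5));print('knob tri',p,e)
# ledge rows subpixel: B-R along columns
br=t[...,0]-t[...,2]
U=[];Lo=[]
for u in range(226,236):
    col=br[186:212,u]; w=np.arange(186,212)
    thr=6; k=np.where(col>thr)[0]; i0,i1=k[(w[k]>190)&(w[k]<206)][[0,-1]]
    f=lambda i,j:w[i]+(thr-col[i])/(col[j]-col[i])*(w[j]-w[i])
    g0=f(i0,i0-1);g1=f(i1,i1+1); U.append((u,g0));Lo.append((u,g1))
print(np.round(U,2).tolist());print(np.round(Lo,2).tolist())
for E in(U,Lo):
    P=np.array([onz(T,*q,.053)[:2] for q in E]);k=np.polyfit(P[:,1],P[:,0],1);print('ledge edge x at y mean',P.mean(0),'slope deg',np.degrees(np.arctan(k[0])))
# rim radial edges, top view
c0=np.array([.535,.265]) if 0 else onz(T,207,198.3,.06)[:2];print('c0',c0)
for cam,cal,im in(('top',T,t),('side',S,s)):
  out=[]
  for A in range(0,360,15):
    n=np.array([np.cos(np.radians(A)),np.sin(np.radians(A))]);r=np.arange(.05,.075,.0005)
    g=np.array([G(im,proj(cal,[*(c0+n*q),.06])) for q in r]);dg=np.gradient(g);i=dg.argmax();out.append((A,round(r[i]*1e3,1),round(dg[i],1)))
  print(cam,out)
E
```

```text
lug end [ 0.50171372 -0.30838827  0.018     ] [ 0.52139777 -0.30306212  0.018     ] 0.020391909952049456
lug r 0.09785625835154718 dir deg -75.46704090498628
edge normal deg -74.85936769739499
knob tri [ 0.4870722  -0.20997924  0.08524902] 0.0016705215174374708
[[226.0, 193.33], [227.0, 193.12], [228.0, 193.38], [229.0, 193.5], [230.0, 193.55], [231.0, 193.5], [232.0, 193.62], [233.0, 193.55], [234.0, 193.67], [235.0, 193.5]]
[[226.0, 202.7], [227.0, 202.71], [228.0, 202.8], [229.0, 203.0], [230.0, 202.67], [231.0, 203.0], [232.0, 203.0], [233.0, 203.0], [234.0, 203.0], [235.0, 202.88]]
ledge edge x at y mean [0.57205556 0.17605108] slope deg 3.3374473216827982
ledge edge x at y mean [0.54002084 0.17638128] slope deg 2.7879373210638696
c0 [0.55640071 0.25486748]
top [(0, np.float64(59.5), np.float64(10.0)), (15, np.float64(62.0), np.float64(9.0)), (30, np.float64(64.0), np.float64(9.1)), (45, np.float64(64.5), np.float64(9.5)), (60, np.float64(65.5), np.float64(7.3)), (75, np.float64(62.5), np.float64(5.4)), (90, np.float64(63.5), np.float64(4.1)), (105, np.float64(60.5), np.float64(
[... 984 characters left out ...]
t64(54.0), np.float64(2.3)), (120, np.float64(58.5), np.float64(3.7)), (135, np.float64(58.5), np.float64(4.9)), (150, np.float64(54.5), np.float64(5.7)), (165, np.float64(52.0), np.float64(6.5)), (180, np.float64(53.0), np.float64(8.9)), (195, np.float64(54.0), np.float64(7.0)), (210, np.float64(64.5), np.float64(5.8)), (225, np.float64(73.0), np.float64(7.9)), (240, np.float64(51.0), np.float64(1.2)), (255, np.float64(50.0), np.float64(0.8)), (270, np.float64(50.0), np.float64(1.4)), (285, np.float64(74.5), np.float64(2.2)), (300, np.float64(52.5), np.float64(0.9)), (315, np.float64(54.5), np.float64(1.5)), (330, np.float64(74.5), np.float64(7.6)), (345, np.float64(70.0), np.float64(5.1))]
```

```bash
python3 - <<'E'
from h import *
from scipy.optimize import least_squares
T=ctrl.get_calibration('top');S=ctrl.get_calibration('side')
s=np.mean([ctrl.camera('side').astype(float) for _ in range(4)],0);t=np.mean([ctrl.camera('top').astype(float) for _ in range(4)],0)
np.save('s.npy',s);np.save('t.npy',t)
g=s.mean(2)
for v in range(192,209,2): print(v,g[v,270:282].round().astype(int),g[v,304:318].round().astype(int))
print('hasp/ledge side');
for v in range(190,206): print(v,g[v,283:302].round().astype(int))
tg=t.mean(2)
print('top rows around ledge/hasp')
for v in range(186,210): print(v,tg[v,221:246].round().astype(int))
E
```

```text
192 [192 206 221 226 218 175 113  74  65  66  64  63] [ 60  61  61  60  61  77 113 133 132 132 139 155 177 192]
194 [169 188 208 219 203 156 118  98  79  67  65  65] [ 62  63  64  68  83  97 111 132 165 187 196 198 198 202]
196 [129 132 154 181 176 131  90  88  94  90  82  79] [ 78  86  90  90  91  85  91 142 196 221 227 229 230 230]
198 [204 218 222 223 205 153  90  62  62  66  73  80] [ 81  76  69  66  65  67  97 163 209 215 202 189 175 168]
200 [230 231 233 232 219 165  96  63  61  62  62  62] [ 64  66  66  66  66  67  97 159 197 180 145 121 118 120]
202 [213 221 225 226 210 159  93  62  61  62  62  64] [ 65  64  64  66  67  68  84 128 158 155 145 145 157 167]
204 [220 220 218 213 190 140  84  63  62  62  63  64] [ 65  65  66  66  67  67  79 114 146 160 170 175 177 177]
206 [178 187 196 193 163 111  71  62  63  63  62  62] [ 65  65  65  65  65  66  81 118 150 164 167 170 175 177]
208 [201 180 157 131  98  80  68  62  62  62  62  63] [ 65  66  67  67  67  71  90 128 164 189 208 217 222 224]
hasp/ledge side
190 [61 62 62 62 62 63 64 62 63 63 63 63 64 63 63 62 62 63 60]
191 [62 61 62
[... 2966 characters left out ...]
  94 101 104 105  88  50  40
  43  50  83 140  99  95 116]
204 [156 137  63  51  87  68  70  78  77  76  70  59  59  53  55  52  45  40
  44  58  94 144 101 104 152]
205 [147 113  55  47  65  67  78  75  68  72  75  70  59  46  48  54  50  42
  44  63  96 142 101 106 158]
206 [144  77  45  59  61  78  87  89  85  89  96  86  63  61  75  85  86  63
  51  61  86 102  95 108 161]
207 [100  51  45  71  63  95 126 136 134 138 144 126  92 104 131 143 141 111
  78  72 100 108  97 111 160]
208 [ 63  42  52  58  80 136 149 152 153 153 150 135 112 132 148 155 158 145
 110 120 155 160 118 110 148]
209 [ 45  43  59  78 102 148 158 160 158 159 154 150 144 153 155 160 164 164
 150 158 174 174 159 128 135]
```

```bash
python3 - <<'E'
from h import *
from scipy.optimize import brentq
T=ctrl.get_calibration('top');S=ctrl.get_calibration('side')
for nm,u,y,z in(('tin',292.9,.256,.03),('hasp',290.9,.136,.1),('win',290.8,.143,.08)):
    print(nm,brentq(lambda x:proj(S,[x,y,z])[0]-u,.4,.7))
for n,p in(('tin rim',[.556,.256,.06]),('hinge',[.556,.150,.066]),('end',[.556,.136,.108])): print(n,proj(T,p),proj(S,p))
# ledge edges: bottom half-level per column using averaged image; top via B-R
t=np.load('t.npy');br=t[...,0]-t[...,2];g=t.mean(2)
for v in range(190,206): print(v,br[v,222:240].round().astype(int))
E
```

```text
tin 0.5609236180624869
hasp 0.5585463243661333
win 0.5578658913845305
tin rim [206.66571557 198.42451759] [291.39129059 191.68273519]
hinge [237.90535751 197.65896664] [290.30919488 203.13758756]
end [241.10959555 196.3132289 ] [290.0469736 192.5119261]
190 [  6   0  -1  -3  -3  -9 -10 -10 -11 -10 -12 -11 -10 -11 -10  -7  -2  -1]
191 [ 10   5   0  -1  -3  -4 -10 -11 -11 -10 -10 -10 -10 -10 -10  -7  -2  -2]
192 [ 11   6   1   0  -2  -2  -9 -10  -9  -9 -10  -9 -10  -8  -6  -6  -2   1]
193 [10  8  7  5  4  4  2  0  1  0 -3  0  0  0  2  1  1  4]
194 [11  9  9 12 11 11 11 11 12 11 10 10 10 11 10  8  3  3]
195 [12 11 10 11 12 11 11 12 11 12 12 12 12 11  8  9  6  3]
196 [12 11  8 12 12 12 12 13 12 12 12 12 13 12 10  8  4  2]
197 [11 10  7 12 11 10 12 12 12 12 12 12 13 12 11  9  4  4]
198 [11 10  7 12 12 12 12 13 12 12 12 11 12 12  9 11  4  5]
199 [12  8  7 12 12 12 11 11 12 11 11 12 12 10  9  9  5  5]
200 [11 10 11 12 12 12 12 13 10 12 11 10 12 12  9 10  6  6]
201 [12 11  9 13 13 11 13 13 12 13 13 11 12 12  8  8  5  6]
202 [11 10 10 12 12 10 11 10 12 11 11 11 10 11 10  7  1  2]
203 [ 9  6  6  6  5  4  2  4  4  7  8  6  6  6  5  1  0 -2]
204 [11  4  2  0 -2 -2 -2 -3 -2 -1  1  0 -2  0 -1 -2 -1 -4]
205 [10  4  2 -3 -2 -2 -2 -3 -3 -4 -2 -3 -2 -3 -1 -3 -3  0]
```

```bash
cat >> h.py <<'E'
from scipy.spatial.transform import Rotation as Ro
def go(x,y,z,psi):
    """shares to reach TCP x,y,z, pointing down, tool y at world angle psi deg"""
    s=ctrl.sense();R0=Ro.from_quat(s['ee_rot']);a=np.radians(psi)
    Y=np.array([np.cos(a),np.sin(a),0]);Z=np.array([0,0,-1.]);X=np.cross(Y,Z)
    Rt=Ro.from_matrix(np.c_[X,Y,Z]);d=R0.inv().apply(np.array([x,y,z])-s['ee_pos'])/.3
    return np.r_[d,(R0.inv()*Rt).as_rotvec()/(np.pi/4)].round(3)
def st():
    s=ctrl.sense();y=Ro.from_quat(s['ee_rot']).as_matrix()
    print(round(s['time_s'],2),s['ee_pos'].round(4),'psi',np.degrees(np.arctan2(y[1,1],y[0,1])).round(2),'zt',y[:,2].round(3),'F',s['wrist_force'].round(2),'w',round(s['grip_width'],4),'g',round(s['grasp_force'],1))
E
python3 - <<'E'
from h import *
st();print(go(.316,-.422,.22,-35),go(.487,-.2105,.2,16))
E
```

```text
0.5 [ 0.1449 -0.6336  0.1885] psi -77.12 zt [-0.  0. -1.] F [-0.06  0.61  0.34] w 0.0872 g 0.0
[ 0.713 -0.56  -0.105 -0.    -0.    -0.936] [ 1.426 -1.121 -0.038 -0.    -0.    -2.069]
```

Emit:
carry_out --motion "0.24 -0.19 -0.035 0 0 -0.31; 0.48 -0.37 -0.07 0 0 -0.62; 0.713 -0.56 -0.105 0 0 -0.936; 0.713 -0.56 -0.105 0 0 -0.936; 0.713 -0.56 -0.105 0 0 -0.936; 0.713 -0.56 -0.105 0 0 -0.936; 0.713 -0.56 -0.105 0 0 -0.936; 0.713 -0.56 -0.105 0 0 -0.936; 0.713 -0.56 -0.105 0 0 -0.936" --jaw -1 --squeeze 40

```text
time_s: 1.25
ee_pos: [0.3171, -0.4213, 0.2206]
ee_rot: [0.886, 0.463, 0.0, 0.001]
wrist_force: [-0.9, -0.8, -0.4]
grip_width: 0.0869
grasp_force: 0.0
```

```bash
python3 - <<'E'
from h import *
st();print(go(.487,-.2105,.2,16),go(.487,-.2105,.12,16))
E
```

```text
1.25 [ 0.3171 -0.4213  0.2206] psi -34.84 zt [ 0.001 -0.001 -1.   ] F [-0.9  -0.83 -0.36] w 0.0869 g 0.0
[ 9.00e-01  6.30e-02  6.80e-02  1.00e-03  1.00e-03 -1.13e+00] [ 9.01e-01  6.30e-02  3.35e-01  1.00e-03  1.00e-03 -1.13e+00]
```

Emit:
carry_out --motion "0.9 0.063 0.068 0 0 -1; 0.9 0.063 0.068 0 0 -1; 0.9 0.063 0.068 0 0 -1; 0.9 0.063 0.068 0 0 -1; 0.9 0.063 0.068 0 0 -1; 0.9 0.063 0.068 0 0 -1; 0.9 0.063 0.068 0 0 -1; 0.9 0.063 0.068 0 0 -1; 0.9 0.063 0.068 0 0 -1; 0.9 0.063 0.068 0 0 -1"

```text
time_s: 2.08
ee_pos: [0.4853, -0.2141, 0.1994]
ee_rot: [0.644, 0.765, -0.0, -0.0]
wrist_force: [0.1, -0.7, 1.0]
grip_width: 0.0871
grasp_force: 0.0
```

```bash
python3 - <<'E'
from h import *
st();print(go(.487,-.2105,.064,16))
S=ctrl.get_calibration('side');from scipy.optimize import brentq
im=ctrl.camera('side').astype(int);o=(im[...,2]-im[...,0])[255:275,248:265];print(o)
for v in range(262,290,3):print(v,im[v,228:238].mean(1).astype(int),im[v,274:286].mean(1).astype(int))
E
```

```text
2.08 [ 0.4853 -0.2141  0.1994] psi 9.76 zt [-0.001 -0.    -1.   ] F [ 0.05 -0.72  1.01] w 0.0871 g 0.0
[ 0.011  0.008  0.451 -0.001  0.    -0.139]
[[  1   1   0   0  -1  -1   0  -1   0   1  -1  -2   0   1   2   4   4]
 [  2   0   1   0   0  -1  -1  -2  -1  -2  -3  -1  -1   1   2   4   4]
 [  1   1   1   0   0  -1  -1   1   2   3   1   0   1   2   3   4   4]
 [  1   1   0   1   1   7  21  33  34  23  14   4   3   3   3   5   4]
 [  1   2   2   1  11  36  65  85  87  69  41  17   6   4   4   4   4]
 [  1   1   1   4  21  60  92 104 104  96  70  40  15   6   4   3   3]
 [  3   1   2   5  23  65  89  93  93  88  77  48  16   4   3   3   4]
 [  1   4   3   3  15  45  72  74  72  71  62  31  10   2   1   2   3]
 [  3   3   2   2   8  26  51  55  52  52  44  23   7   2   1   2   3]
 [  5   3   3   3   7  20  37  45  40  41  38  22   7   2   0   1   0]
 [  3   3   1   3   7  18  35  41  40  40  39  23   7  -1   0   0   0]
 [  3   2   2   2   6  18  35  40  39  40  41  24   6  -3  -3  -2  -4]
 [  0  -2  -2  -2   3  22  38  40  39  38  39  29   8  -3  -6  -6  -8]
 [ -6  -6  -8  -7   2  22  37 
[... 727 characters left out ...]
230 231 233 235 237 240 241]
271 [137 147 183 223 239 243 242 242 242 241] [212 222 226 225 214 198 185 179 180 180 172 165]
274 [234 240 241 241 241 238 227 204 178 176] [148 166 187 199 214 231 240 242 242 239 237 234]
277 [215 203 181 151 126 119 132 158 177 182] [107 108 122 158 186 199 208 213 206 197 196 199]
280 [217 214 195 165 140 126 118 108 104 102] [107 109 120 155 187 194 204 223 235 242 242 241]
283 [242 238 233 223 194 148 104  81  80  80] [ 88  88  85  95 127 143 162 204 226 223 215 205]
286 [230 236 236 213 152 106  85  75  74  77] [ 81  81  78  76  81 102 156 202 204 170 145 135]
289 [135 145 161 151 123 100  88  77  71  74] [ 75  74  71  84 129 179 203 187 143 124 129 129]
```

Emit:
carry_out --motion "0.008 0.008 0.1 0 0 -0.139; 0.008 0.008 0.2 0 0 -0.139; 0.008 0.008 0.3 0 0 -0.139; 0.008 0.008 0.38 0 0 -0.139; 0.008 0.008 0.44 0 0 -0.139; 0.008 0.008 0.451 0 0 -0.139; 0.008 0.008 0.451 0 0 -0.139; 0.008 0.008 0.451 0 0 -0.139; 0.008 0.008 0.451 0 0 -0.139"

```text
time_s: 2.88
ee_pos: [0.4891, -0.2101, 0.0659]
ee_rot: [0.601, 0.8, 0.0, 0.001]
wrist_force: [0.2, 0.9, -0.1]
grip_width: 0.0868
grasp_force: 0.0
```

```bash
python3 - <<'E'
from h import *
from scipy.optimize import brentq
st();S=ctrl.get_calibration('side');print(brentq(lambda x:proj(S,[x,-.21,.065])[0]-256.1,.4,.6))
E
```

```text
2.88 [ 0.4891 -0.2101  0.0659] psi 16.19 zt [ 0.002 -0.001 -1.   ] F [ 0.22  0.86 -0.1 ] w 0.0868 g 0.0
0.4877323099267359
```

Emit:
carry_out --motion "0 0 0 0 0 0; 0 0 0 0 0 0; 0 0 0 0 0 0; 0 0 0 0 0 0; 0 0 0 0 0 0; 0 0 0 0 0 0; 0 0 0 0 0 0; 0 0 0 0 0 0" --jaw 1 --squeeze 45

```text
time_s: 3.55
ee_pos: [0.4882, -0.209, 0.0643]
ee_rot: [0.6, 0.8, 0.0, -0.0]
wrist_force: [0.5, -0.6, 0.5]
grip_width: 0.0418
grasp_force: 0.0
```

Emit:
carry_out --motion "0 0 -0.1 0 0 0; 0 0 -0.2 0 0 0; 0 0 -0.3 0 0 0; 0 0 -0.4 0 0 0; 0 0 -0.5 0 0 0; 0 0 -0.5 0 0 0; 0 0 -0.5 0 0 0; 0 0 -0.5 0 0 0"

```text
time_s: 4.22
ee_pos: [0.488, -0.209, 0.2138]
ee_rot: [0.6, 0.8, -0.0, -0.0]
wrist_force: [-0.6, 0.2, -0.7]
grip_width: 0.0008
grasp_force: 0.0
```

```bash
python3 - <<'E'
from h import *
st();a=snap('side','side1.png')[120:340,150:400];b=snap('top','top1.png')[150:270,290:430]
cv2.imwrite('pics/v1.png',np.hstack([cv2.resize(a,(500,440)),cv2.resize(b,(300,257)).copy() if 0 else cv2.copyMakeBorder(cv2.resize(b,(300,257)),0,183,0,0,0)]))
E
```

```text
4.22 [ 0.488  -0.209   0.2138] psi 16.25 zt [-0.001  0.    -1.   ] F [-0.62  0.2  -0.71] w 0.0008 g 0.0
```

View pics/v1.png

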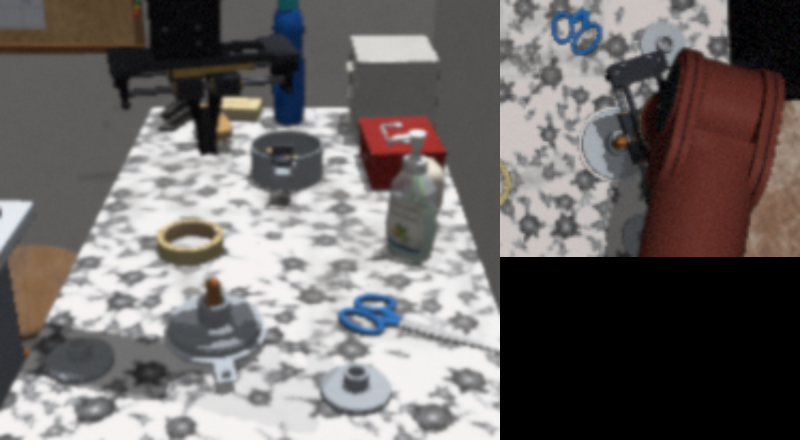

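The fingers close slowly and had not reached the post before I lifted. The side view shows the lids still standing in place and level, lug towards the camera. I'll reopen, go down again, and wait longer for the fingers.

Emit:
carry_out --motion "0 0 0 0 0 0; 0 0 0 0 0 0; 0 0 0 0 0 0; 0 0 0 0 0 0; 0 0 0 0 0 0; 0 0 0 0 0 0; 0 0 0 0 0 0; 0 0 0 0 0 0; 0 0 0 0 0 0; 0 0 0.1 0 0 0; 0 0 0.2 0 0 0; 0 0 0.3 0 0 0; 0 0 0.4 0 0 0; 0 0 0.48 0 0 0; 0 0 0.5 0 0 0; 0 0 0.5 0 0 0; 0 0 0.5 0 0 0" --jaw -1

```text
time_s: 5.73
ee_pos: [0.4889, -0.2092, 0.0654]
ee_rot: [0.6, 0.8, 0.0, 0.0]
wrist_force: [0.0, -0.6, 1.4]
grip_width: 0.087
grasp_force: 0.0
```

Emit:
carry_out --motion "0 0 0 0 0 0; 0 0 0 0 0 0; 0 0 0 0 0 0; 0 0 0 0 0 0; 0 0 0 0 0 0; 0 0 0 0 0 0; 0 0 0 0 0 0; 0 0 0 0 0 0; 0 0 0 0 0 0; 0 0 0 0 0 0; 0 0 0 0 0 0; 0 0 0 0 0 0; 0 0 0 0 0 0; 0 0 0 0 0 0; 0 0 0 0 0 0; 0 0 0 0 0 0" --jaw 1 --squeeze 45

```text
time_s: 7.07
ee_pos: [0.4882, -0.209, 0.0644]
ee_rot: [0.6, 0.8, 0.0, -0.0]
wrist_force: [0.1, 1.1, -0.1]
grip_width: 0.0007
grasp_force: 0.0
```

```bash
python3 - <<'E'
from h import *
st();a=snap('side','side2.png')[210:330,190:340];b=snap('top','top2.png')[180:260,300:400]
c=cv2.resize(a,(600,480),interpolation=2)
cv2.imwrite('pics/v2.png',np.hstack([c,cv2.copyMakeBorder(cv2.resize(b,(200,160)),0,320,0,0,0)]))
S=ctrl.get_calibration('side');print(proj(S,ctrl.sense()['ee_pos']),proj(S,[.487,-.21,.088]))
E
```

```text
7.07 [ 0.4882 -0.209   0.0644] psi 16.26 zt [-0.  0. -1.] F [ 0.11  1.08 -0.11] w 0.0007 g 0.0
[256.37560413 266.88777318] [255.35780352 258.52921157]
```

View pics/v2.png

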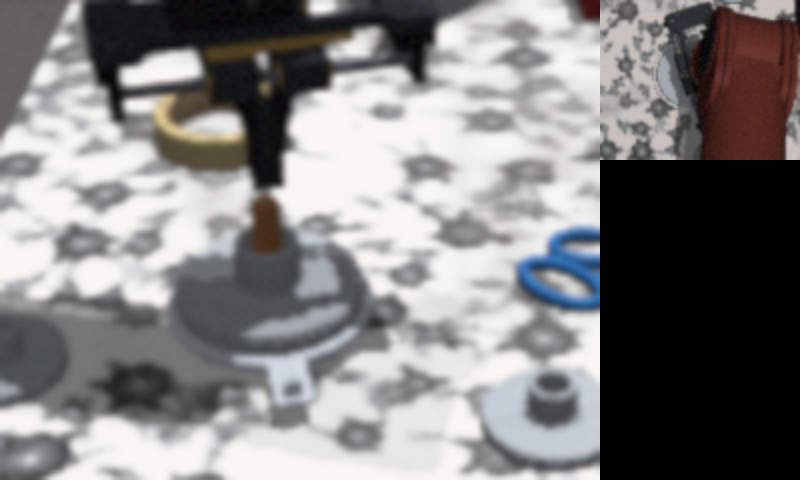

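The side view shows the shut fingertips ending at about pixel (256,256). That is just above or behind the knob top at (256,259), while the reported TCP projects to (256,267). I'll work out the actual offset from both poses.

```bash
python3 - <<'E'
from h import *
S=ctrl.get_calibration('side')
a=cv2.imread('pics/side1.png');b=cv2.imread('pics/side2.png')
print('side2');
for v in range(248,276):print(v,b[v,250:264].mean(1).astype(int), (b[v,250:264,2].astype(int)-b[v,250:264,0]))
print('side1')
for v in range(186,202):print(v,a[v,247:261].mean(1).astype(int))
print(proj(S,[.488,-.209,.2138]))
for u,v,p in((256.4,255.5,[.488,-.209,.0644]),(253.6,195,[.488,-.209,.2138])):
    for z in (0,.01,.02,.03): print(z,onz(S,u,v,p[2]+z)-p)
E
```

```text
side2
248 [ 67  52  27   9  14  14  17  18  16  31  91 167 218 226] [27 21  9  4 -2 -1 -1  1 -3 -2  0  1  1  1]
249 [ 69  54  26  14  16  19  15  17  16  43 114 198 238 243] [27 20 13  4  0 -2 -4 -1  0 -2  1  5  3  2]
250 [ 70  54  32  13  13  16  12  16  20  37 111 202 241 246] [26 21  9  1 -1 -3 -3 -3 -3  0  4  7  4  3]
251 [ 95  88  57  22  13  18  18  15  17  35 107 201 241 246] [16 10  5  3  1  0 -4 -2 -3  1  4  9  4  4]
252 [152 146  98  41  15  12  17  13  19  34 106 198 242 246] [ 4  2  0 -1 -1 -4 -1 -2  0  0  5  8  5  4]
253 [185 176 124  56  20  16  18  15  18  33 106 199 241 247] [ 0  0 -1  0 -2 -3 -2 -4 -3  0  3  8  5  4]
254 [200 198 158  84  29  18  15  15  18  33 100 192 240 246] [-1  0 -1 -2 -1 -2  1 -1 -5  0  0  4  3  3]
255 [226 225 190 112  43  22  21  21  27  36  99 191 239 246] [ 1  0  0 -1 -2  1  0 -2 -1 -2  1  2  3  3]
256 [237 232 199 125  60  46  51  68  95 111 143 210 242 247] [ 0  0 -1 -1 -1  0 -2 -2  0  2  3  4  3  4]
257 [235 228 201 148 103  89  96 130 177 205 220 237 245 247] [ 1  0  0 -1  2  4  4  2  1  2  2  3  3  3]
258 [231 222 201 171 136 107 105 1
[... 2471 characters left out ...]
8 121]
197 [232 229 201 145 118 132 152 163 151 137 121 118 139 165]
198 [206 211 209 195 194 206 215 218 213 204 191 176 173 179]
199 [173 182 195 201 208 215 217 218 219 218 210 194 181 177]
200 [170 177 182 190 195 196 192 193 199 203 200 191 181 173]
201 [184 181 182 189 192 189 182 181 184 189 185 185 182 182]
[253.31538473 209.5057994 ]
0 [-5.15811105e-03  5.03539143e-02  1.38777878e-17]
0.01 [-0.00297699  0.03424542  0.01      ]
0.02 [-0.00079588  0.01813693  0.02      ]
0.03 [0.00138524 0.00202844 0.03      ]
0 [-8.53408431e-03  8.01245645e-02 -5.55111512e-17]
0.01 [-0.00542474  0.05703585  0.01      ]
0.02 [-0.0023154   0.03394713  0.02      ]
0.03 [0.00079395 0.01085841 0.03      ]
```

The two poses agree: the real fingertips sit about 31 mm above the reported TCP, and x and y are right. So the jaws closed just above the post. I'll reopen, go about 30 mm lower, and close again.

Emit:
carry_out --motion "0 0 0 0 0 0; 0 0 0 0 0 0; 0 0 0 0 0 0; 0 0 0 0 0 0; 0 0 0 0 0 0; 0 0 0 0 0 0; 0 0 0 0 0 0; 0 0 0 0 0 0; 0 0 0 0 0 0; 0 0 0 0 0 0; 0 0 0.03 0 0 0; 0 0 0.06 0 0 0; 0 0 0.08 0 0 0; 0 0 0.09 0 0 0; 0 0 0.1 0 0 0; 0 0 0.1 0 0 0; 0 0 0.1 0 0 0" --jaw -1

```text
time_s: 8.58
ee_pos: [0.4883, -0.209, 0.0343]
ee_rot: [0.6, 0.8, 0.0, -0.0]
wrist_force: [0.3, -0.5, 0.4]
grip_width: 0.0871
grasp_force: 0.0
```

```bash
python3 - <<'E'
from h import *
st();b=snap('side','side3.png')
S=ctrl.get_calibration('side')
for v in range(252,276):print(v,b[v,232:284].mean(1).astype(int))
E
```

```text
8.58 [ 0.4883 -0.209   0.0343] psi 16.26 zt [-0.  0. -1.] F [ 0.34 -0.51  0.39] w 0.0871 g 0.0
252 [ 41  13  10  16  25  51  77  93 101 104 105 102 100  97 100 101 105 125
 160 189 200 204 207 217 232 243 246 247 247 247 247 247 247 247 247 247
 247 247 247 247 246 233 176  86  24  18  16  63 145 221 243 247]
253 [ 75  20   9  13  30  66 108 131 146 154 156 151 147 143 148 154 155 167
 195 217 223 223 225 232 241 246 246 245 246 246 247 247 247 247 247 247
 247 247 247 247 245 232 175  85  28  15  23  75 163 229 245 247]
254 [ 93  31  13  14  25  70 120 152 162 168 168 168 169 167 170 172 174 187
 205 220 226 229 232 237 239 240 238 237 237 241 245 247 247 247 247 247
 247 247 247 247 246 233 174  85  24  17  27  93 186 238 246 247]
255 [101  36  11  10  30  80 149 184 184 173 168 171 174 175 177 185 203 219
 228 232 229 223 223 223 217 213 212 218 227 238 245 246 247 247 247 247
 247 247 247 247 245 233 175  86  27  20  36 106 200 241 247 247]
256 [106  50  18  14  22  87 167 211 211 194 181 181 184 195 205 218 228 235
 238 237 227 212 198 191 186 186 195 216 232 242 246 247 247 247
[... 3478 characters left out ...]
113 115 116 121 138 165 193 211 218 218 217 215 208]
273 [247 246 242 227 204 193 202 206 198 175 157 151 150 149 149 144 119  85
  77  79  76  73  71  71  67  68  71  76  76  82  88  92  86  98 113 125
 125 115 110 109 110 108 104 102 117 153 200 230 239 241 239 234]
274 [245 243 234 209 170 148 147 151 148 136 123 120 118 119 118 114  98  77
  72  75  78  77  78  78  79  78  78  78  76  74  74  75  84 105 129 146
 145 117  99  96  95  95  94  91  94 115 167 225 243 246 246 245]
275 [231 223 208 177 143 123 117 119 117 117 112 113 111 111 111 108  92  76
  71  72  74  77  76  76  78  76  75  73  73  72  73  73  88 122 154 166
 155 122  97  93  91  91  90  92  93  96 133 201 238 244 245 245]
```

The fingers now straddle the post: tips at (236,270) and (277,263.5), which is about 64 mm real height. Closing.

Emit:
carry_out --motion "0 0 0 0 0 0; 0 0 0 0 0 0; 0 0 0 0 0 0; 0 0 0 0 0 0; 0 0 0 0 0 0; 0 0 0 0 0 0; 0 0 0 0 0 0; 0 0 0 0 0 0; 0 0 0 0 0 0; 0 0 0 0 0 0; 0 0 0 0 0 0; 0 0 0 0 0 0; 0 0 0 0 0 0; 0 0 0 0 0 0; 0 0 0 0 0 0" --jaw 1 --squeeze 45

```text
time_s: 9.88
ee_pos: [0.4878, -0.2092, 0.0342]
ee_rot: [0.6, 0.8, -0.0, -0.0]
wrist_force: [-3.2, -0.8, 0.7]
grip_width: 0.0165
grasp_force: 45.0
```

Emit:
carry_out --motion "0 0 -0.03 0 0 0; 0 0 -0.08 0 0 0; 0 0 -0.14 0 0 0; 0 0 -0.2 0 0 0; 0 0 -0.27 0 0 0; 0 0 -0.34 0 0 0; 0 0 -0.4 0 0 0; 0 0 -0.45 0 0 0; 0 0 -0.45 0 0 0; 0 0 -0.45 0 0 0"

```text
time_s: 10.72
ee_pos: [0.4887, -0.2089, 0.1697]
ee_rot: [0.6, 0.8, 0.0, 0.001]
wrist_force: [0.2, 0.0, -4.7]
grip_width: 0.0166
grasp_force: 45.0
```

```bash
python3 - <<'E'
from h import *
st();snap('side','side4.png');snap('top','top4.png');print(go(.55,.1,.17,0),go(.558,.256,.17,0))
a=cv2.imread('pics/side4.png')[150:300,180:330];b=cv2.imread('pics/top4.png')[150:270,290:430]
cv2.imwrite('pics/v3.png',np.hstack([cv2.resize(a,(600,600),interpolation=2)]))
E
```

```text
10.72 [ 0.4887 -0.2089  0.1697] psi 16.27 zt [ 0.001 -0.    -1.   ] F [ 0.21  0.03 -4.74] w 0.0166 g 45.0
[ 0.929  0.488 -0.006 -0.002 -0.001  0.362] [ 1.421e+00  6.590e-01 -5.000e-03 -2.000e-03 -1.000e-03  3.620e-01]
```

View pics/v3.png

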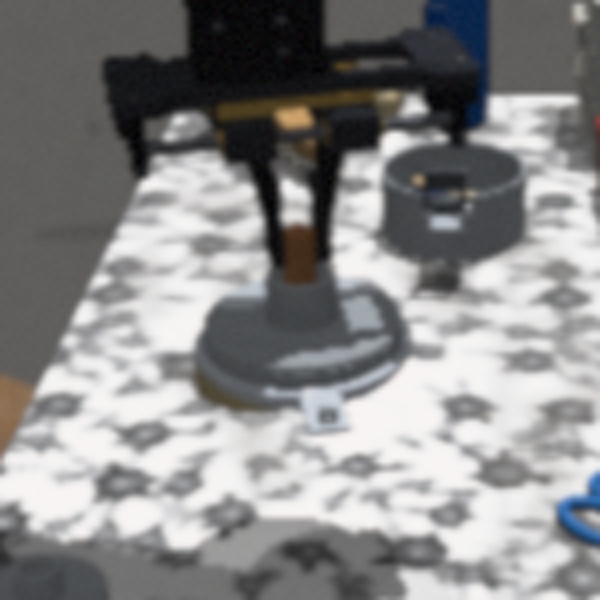

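```bash
python3 - <<'E'
from h import *
S=ctrl.get_calibration('side');T=ctrl.get_calibration('top')
a=onz(S,257.0,257.2,.1535);b=onz(S,266.0,255.6,.1535);m=(a+b)/2
c=np.array([.4885,-.209]);d=m[:2]-c;print(np.linalg.norm(a-b),m,np.hypot(*d),np.degrees(np.arctan2(d[1],d[0])));d=b-a;print(np.degrees(np.arctan2(d[1],d[0]))-90)
s=cv2.imread('pics/side4.png')
for v in range(245,262):print(v,s[v,250:274].mean(1).astype(int))
E
```

```text
0.0190389682173884 [ 0.51313896 -0.30537299  0.1535    ] 0.09947276690638814 -75.65881108395733
-69.68521906108035
245 [ 72  72  72  75  73  75  76  76  77  76  75  78  83  96 107 116 125 151
 174 180 184 181 163 140]
246 [ 77  77  76  78  82  95 113 123 122 121 120 123 135 151 166 174 174 178
 178 167 152 135 120 117]
247 [119 118 119 122 127 151 183 195 195 191 186 187 190 194 186 171 157 147
 133 120 109 110 130 164]
248 [161 160 164 166 171 189 212 216 212 210 209 209 209 209 189 156 122 106
 107 112 126 156 194 223]
249 [129 130 132 135 149 183 210 214 212 210 209 210 211 210 201 170 131 133
 158 177 194 217 230 238]
250 [ 98  97  98 100 120 170 208 212 210 209 206 206 207 209 206 190 182 206
 226 233 235 238 242 242]
251 [104 113 116 113 121 164 203 211 208 197 184 183 185 190 198 211 224 236
 242 243 243 244 244 244]
252 [148 167 172 164 154 168 193 209 206 181 149 140 138 146 178 211 228 239
 243 244 244 244 244 245]
253 [185 202 210 208 204 197 201 210 203 168 121 115 118 118 163 204 221 233
 242 244 244 244 244 244]
254 [198 214 220 222 223 214 206 212 204 167 118 124 130 119 162 203 220 233
 242 244 244 244 245 244]
255 [223 227 223 219 217 207 199 206 205 179 142 137 141 146 179 206 218 231
 240 244 244 244 244 244]
256 [234 232 222 204 194 182 176 186 203 196 180 176 176 178 189 197 201 217
 234 242 244 244 244 244]
257 [232 224 209 191 185 180 169 173 187 183 173 166 162 163 168 176 183 209
 233 243 244 244 244 245]
258 [227 219 202 189 193 193 187 177 176 179 183 188 189 198 208 221 228 235
 241 244 244 244 244 244]
259 [225 211 190 187 199 215 220 221 225 228 231 233 234 235 238 240 242 243
 244 244 244 244 244 244]
260 [221 200 176 172 186 202 215 225 232 236 237 241 242 243 244 243 244 244
 244 245 244 244 244 244]
261 [209 185 169 168 171 178 192 205 209 207 216 230 241 244 244 245 244 244
 244 244 244 244 243 242]
```

Emit:
carry_out --motion "0.08 0.04 0 0 0 0.04; 0.18 0.09 0 0 0 0.08; 0.3 0.16 0 0 0 0.12; 0.42 0.22 0 0 0 0.17; 0.55 0.29 0 0 0 0.22; 0.68 0.36 0 0 0 0.27; 0.8 0.42 0 0 0 0.32; 0.89 0.47 0 0 0 0.36; 0.93 0.488 0 0 0 0.362; 0.93 0.488 0 0 0 0.362; 0.93 0.488 0 0 0 0.362; 0.93 0.488 0 0 0 0.362"

```text
time_s: 11.82
ee_pos: [0.5502, 0.0986, 0.1682]
ee_rot: [0.708, 0.707, -0.001, -0.0]
wrist_force: [-0.3, -0.4, -5.4]
grip_width: 0.0167
grasp_force: 45.0
```

```bash
python3 - <<'E'
from h import *
st();print(go(.558,.256,.16,0))
E
```

```text
11.82 [0.5502 0.0986 0.1682] psi -0.07 zt [-0.002 -0.001 -1.   ] F [-0.25 -0.43 -5.4 ] w 0.0167 g 45.0
[ 0.525  0.025  0.027 -0.002  0.001 -0.002]
```

Emit:
carry_out --motion "0.06 0.005 0 0 0 0; 0.16 0.012 0 0 0 0; 0.27 0.02 0 0 0 0; 0.38 0.025 0 0 0 0; 0.47 0.03 0 0 0 0; 0.525 0.03 0 0 0 0; 0.525 0.03 0 0 0 0; 0.525 0.03 0.06 0 0 0; 0.525 0.03 0.13 0 0 0; 0.525 0.03 0.18 0 0 0; 0.525 0.03 0.21 0 0 0; 0.525 0.03 0.21 0 0 0; 0.525 0.03 0.21 0 0 0"

```text
time_s: 12.9
ee_pos: [0.5601, 0.2561, 0.1063]
ee_rot: [0.708, 0.706, -0.0, -0.0]
wrist_force: [-0.0, -0.1, -5.1]
grip_width: 0.0167
grasp_force: 45.0
```

```bash
python3 - <<'E'
from h import *
st();a=snap('side','side5.png')[130:230,240:350];b=snap('top','top5.png')[150:230,170:270]
cv2.imwrite('pics/v4.png',cv2.resize(a,(660,600),interpolation=2))
E
```

```text
12.9 [0.5601 0.2561 0.1063] psi -0.12 zt [-0.001 -0.    -1.   ] F [-0.   -0.07 -5.1 ] w 0.0167 g 45.0
```

View pics/v4.png

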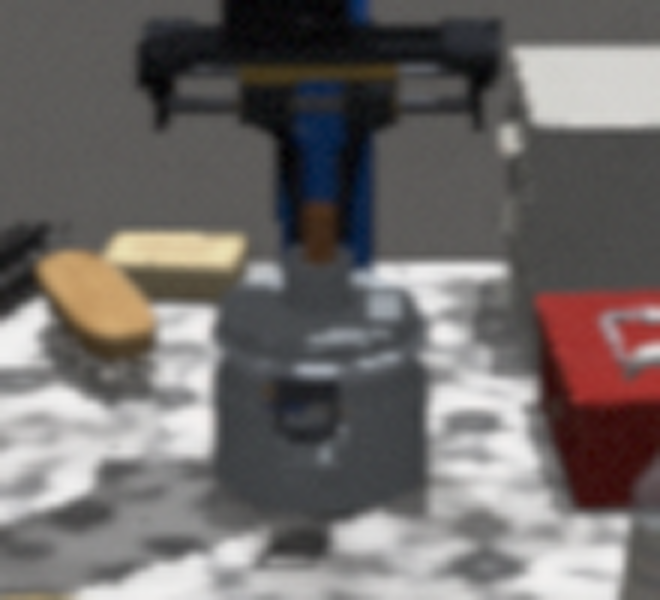

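The lids hang just above the tin, level, with silhouettes matching (lid columns 275.8–310.8, tin 276–311). The lug is near (292.5,192) and the hasp centre near (291,198). I'll check the yaw numerically.

```bash
python3 - <<'E'
from h import *
from scipy.optimize import brentq
S=ctrl.get_calibration('side')
s=np.mean([ctrl.camera('side').astype(float) for _ in range(3)],0).mean(2)
for v in range(186,206):print(v,s[v,282:304].astype(int))
for v in (200,204,208):print(v,s[v,270:280].astype(int),s[v,306:316].astype(int))
for r,z in((97,.09),(120,.108),(112,.08)):
    p=[.56,.256-r/1e3,z];print(r,z,proj(S,p),(proj(S,[.57,p[1],z])-proj(S,p))/10)
E
```

```text
186 [ 71  75  73  72  73  74  78  85  96 104 111 120 129 132 127 120 112 103
  96  95  98  94]
187 [ 68  69  67  68  70  71  74  78  84  89  91  96 101 100  95  93  90  83
  74  72  78  77]
188 [ 73  71  69  69  70  70  71  71  72  73  74  76  78  78  75  76  78  74
  71  75  90 102]
189 [ 85  81  78  77  74  74  73  74  76  74  74  77  87  94  96  98 100  97
  94  98 123 143]
190 [ 84  86  88  87  85  86  95 106 113 112 112 117 132 141 136 137 138 131
 123 112 112 117]
191 [ 79  82  84  83  84  89 112 140 154 154 154 160 165 152 123 115 115 110
 103  96  88  86]
192 [ 71  73  72  70  69  74  88 107 115 117 118 125 130 119  97  89  88  86
  83  79  75  72]
193 [67 66 63 55 49 49 51 57 58 60 61 67 71 69 69 76 76 74 73 71 68 66]
194 [66 64 62 51 38 34 32 34 34 34 34 35 38 43 54 66 69 67 66 66 65 66]
195 [64 64 60 50 36 31 31 32 33 32 32 32 33 37 51 63 66 66 66 67 66 68]
196 [67 64 59 48 35 31 32 32 34 34 38 38 38 39 52 65 68 67 68 68 68 68]
197 [69 63 56 45 37 35 36 39 41 48 53 54 50 46 54 65 69 69 69 68 68 68]
198 [68 66 62 50 41 45 50 50 55 61 65 64 56 48 55 66 71 70 71 71 69 69]
199
[... 291 characters left out ...]
 69 68 69 68 67]
203 [68 67 68 69 71 65 52 47 46 48 47 54 68 77 82 82 72 69 67 69 69 68]
204 [67 68 67 69 71 68 68 68 68 68 69 80 91 86 79 75 70 68 67 69 67 69]
205 [ 66  67  69  69  69  70  72  74  76  76  85 108 114  91  74  71  68  69
  68  67  67  68]
200 [236 238 239 238 225 172  99  65  63  64] [ 65  65  64  63  96 164 204 188 152 127]
204 [226 226 224 220 198 147  88  64  65  65] [ 66  65  65  64  78 118 153 168 177 184]
208 [117 105  97  93  89  77  66  64  63  66] [ 65  64  64  64  79 125 166 186 199 213]
97 0.09 [291.62911144 194.94633483] [0.32066452 0.00167194]
120 0.108 [291.35779693 192.51834083] [0.3279224 0.0015976]
112 0.08 [291.49938855 199.83585374] [0.32293746 0.00190813]
```

Emit:
carry_out --motion "0 0 0 0 0 0.033; 0 0 0 0 0 0.033; 0 0 0.015 0 0 0.033; 0 0 0.03 0 0 0.033; 0 0 0.045 0 0 0.033; 0 0 0.06 0 0 0.033; 0 0 0.07 0 0 0.033; 0 0 0.08 0 0 0.033; 0 0 0.084 0 0 0.033; 0 0 0.084 0 0 0.033; 0 0 0.084 0 0 0.033"

```text
time_s: 14.07
ee_pos: [0.5598, 0.2631, 0.0846]
ee_rot: [0.715, 0.699, 0.004, -0.001]
wrist_force: [-7.8, 9.3, 17.4]
grip_width: 0.0169
grasp_force: 45.1
```

```bash
python3 - <<'E'
from h import *
st()
S=ctrl.get_calibration('side')
s=np.mean([ctrl.camera('side').astype(float) for _ in range(2)],0).mean(2)
for v in range(188,208):print(v,s[v,272:314].astype(int))
st()
E
```

```text
14.07 [0.5598 0.2631 0.0846] psi -1.3 zt [ 0.003  0.007 -1.   ] F [-7.84  9.26 17.38] w 0.0169 g 45.1
188 [159 166 177 174 138  91  75  73  74  75  75  75  75  75  75  74  74  73
  73  74  75  75  74  75  76  76  77  79  91 110 122 125 121 111  95  78
  75  94 120 141 161 175]
189 [175 172 170 148 110  78  69  70  72  75  77  77  77  75  74  75  74  74
  76  87  95  98  98  98  98  98  96  98 115 136 139 133 123 102  81  70
  71  83 103 130 167 194]
190 [189 190 180 146  96  68  66  67  71  75  80  84  79  76  73  74  74  77
  86 108 127 132 132 131 130 127 124 120 124 133 128 111 100  85  72  68
  71  82  96 122 160 186]
191 [209 215 197 150  98  72  67  67  70  73  74  76  74  70  71  72  76  82
  89 102 113 117 119 118 113 108 103  98  98 103  99  87  80  75  72  71
  77  87  94 112 137 156]
192 [228 230 213 153  99  80  73  70  69  71  71  69  66  63  64  67  68  71
  74  75  81  83  85  91  93  89  83  78  77  80  80  81  86  96  96  88
  86  89  89 103 124 137]
193 [232 234 215 152  96  81  81  78  77  79  77  75  66  56  48  45  45  47
  49  47  48  49  52  58  71  78  77  75 
[... 1924 characters left out ...]
 75  70  69  68  68  69  67  67  67  65  66
  64  65  76 118 153 168]
205 [162 158 146 114  78  65  64  65  67  66  66  67  67  69  70  71  73  75
  77  85 113 136 125  94  74  71  68  68  68  68  68  67  66  66  66  66
  65  63  75 113 148 159]
206 [121 123 117  97  71  63  64  65  66  66  67  66  67  70  70  72  73  77
  78  88 117 137 125  94  75  70  68  68  67  68  67  68  67  67  67  65
  63  61  69  96 137 167]
207 [103 102  95  81  68  65  64  65  66  66  66  66  68  69  71  73  76  75
  76  80  94 103  97  83  76  68  68  68  67  69  66  67  67  67  67  65
  63  63  64  89 140 182]
14.17 [0.5598 0.2631 0.0846] psi -1.31 zt [ 0.004  0.007 -1.   ] F [-6.8   9.25 16.73] w 0.0167 g 45.1
```

Emit:
carry_out --motion "0 0 -0.02 0 0 0; 0.02 -0.01 -0.02 0 0 0; 0.033 -0.015 -0.02 0 0 0; 0.033 -0.015 -0.02 0 0 0; 0.033 -0.015 -0.02 0 0 0; 0.033 -0.015 -0.02 0 0 0"

```text
time_s: 14.67
ee_pos: [0.5568, 0.2666, 0.0872]
ee_rot: [0.717, 0.697, 0.0, 0.001]
wrist_force: [4.2, -2.3, 0.7]
grip_width: 0.0167
grasp_force: 45.0
```

```bash
python3 - <<'E'
from h import *
st()
E
```

```text
14.67 [0.5568 0.2666 0.0872] psi -1.58 zt [ 0.002 -0.001 -1.   ] F [ 4.23 -2.3   0.72] w 0.0167 g 45.0
```

Emit:
carry_out --motion "-0.004 0.006 0 0 0 0; -0.004 0.006 0.008 0 0 0; -0.004 0.006 0.016 0 0 0; -0.004 0.006 0.022 0 0 0; -0.004 0.006 0.025 0 0 0; -0.004 0.006 0.025 0 0 0; -0.004 0.006 0.025 0 0 0"

```text
time_s: 15.25
ee_pos: [0.5584, 0.2641, 0.0802]
ee_rot: [0.717, 0.697, -0.0, 0.001]
wrist_force: [2.5, -8.2, 8.0]
grip_width: 0.0167
grasp_force: 45.0
```

```bash
python3 - <<'E'
from h import *
st()
E
```

```text
15.25 [0.5584 0.2641 0.0802] psi -1.63 zt [ 0.001 -0.002 -1.   ] F [ 2.49 -8.21  8.03] w 0.0167 g 45.0
```

Emit:
carry_out --motion "-0.004 0 0 0 0 0; -0.008 0.002 0 0 0 0; -0.008 0.002 0 0 0 0; -0.008 0.002 0 0 0 0"

```text
time_s: 15.58
ee_pos: [0.5584, 0.2638, 0.0801]
ee_rot: [0.717, 0.698, 0.001, 0.0]
wrist_force: [3.7, -2.0, 5.6]
grip_width: 0.0167
grasp_force: 45.0
```

```bash
python3 - <<'E'
from h import *
st();a=snap('side','side6.png')[160:220,260:326]
cv2.imwrite('pics/v5.png',cv2.resize(a,(660,600),interpolation=2))
st()
E
```

```text
15.58 [0.5584 0.2638 0.0801] psi -1.54 zt [ 0.001  0.    -1.   ] F [ 3.72 -2.02  5.59] w 0.0167 g 45.0
15.63 [0.5584 0.2637 0.08  ] psi -1.53 zt [ 0.001  0.    -1.   ] F [ 2.98 -2.43  5.22] w 0.0167 g 45.0
```

View pics/v5.png

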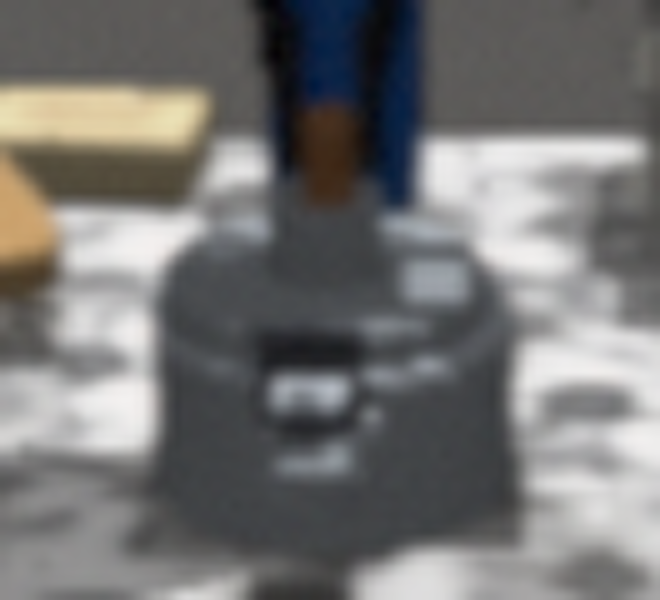

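The lids are seated, and through the open hasp's window the lug and staple show at about (290.5,199), within tolerance of centre. Releasing.

Emit:
carry_out --motion "0 0 0 0 0 0; 0 0 0 0 0 0; 0 0 0 0 0 0; 0 0 0 0 0 0; 0 0 0 0 0 0; 0 0 0 0 0 0; 0 0 0 0 0 0; 0 0 -0.08 0 0 0; 0 0 -0.16 0 0 0; 0 0 -0.2 0 0 0; 0 0 -0.2 0 0 0; 0 0 -0.2 0 0 0" --jaw -1

```text
time_s: 16.63
ee_pos: [0.5581, 0.2637, 0.1398]
ee_rot: [0.716, 0.698, 0.0, 0.0]
wrist_force: [-0.9, -0.2, -0.3]
grip_width: 0.0841
grasp_force: 0.0
```

```bash
python3 - <<'E'
from h import *
st();print(go(.556,.105,.14,-1.5),go(.556,.105,.062,-1.5))
E
```

```text
16.63 [0.5581 0.2637 0.1398] psi -1.52 zt [ 0.001  0.    -1.   ] F [-0.92 -0.2  -0.26] w 0.0841 g 0.0
[-0.529  0.007 -0.001  0.001 -0.    -0.001] [-0.529  0.007  0.259  0.001 -0.    -0.001]
```

Emit:
carry_out --motion "-0.08 0 0 0 0 0; -0.18 0 0 0 0 0; -0.29 0 0 0 0 0; -0.4 0 0 0 0 0; -0.5 0 0 0 0 0; -0.53 0 0 0 0 0; -0.53 0 0.05 0 0 0; -0.53 0 0.13 0 0 0; -0.53 0 0.2 0 0 0; -0.53 0 0.25 0 0 0; -0.53 0 0.26 0 0 0; -0.53 0 0.26 0 0 0; -0.53 0 0.26 0 0 0; -0.53 0 0.26 0 0 0" --jaw 1

```text
time_s: 17.8
ee_pos: [0.5543, 0.1051, 0.0626]
ee_rot: [0.716, 0.698, 0.001, 0.0]
wrist_force: [0.2, -0.2, 1.0]
grip_width: 0.0038
grasp_force: 0.0
```

```bash
python3 - <<'E'
from h import *
st();snap('side','side7.png');S=ctrl.get_calibration('side');p=ctrl.sense()['ee_pos']
print(proj(S,p+[0,0,.03]));s=cv2.imread('pics/side7.png').mean(2)
for v in range(190,216):print(v,s[v,282:304].astype(int))
E
```

```text
17.8 [0.5543 0.1051 0.0626] psi -1.51 zt [ 0.001  0.    -1.   ] F [ 0.24 -0.19  0.99] w 0.0038 g 0.0
[289.19121931 201.25543454]
190 [187 178 146  81  23  22  60 102 103  57  24  62 124 170 187 190 189 191
 191 192 191 189]
191 [176 174 148  95  38  17  58 104 109  62  23  63 126 170 185 189 190 188
 187 183 180 170]
192 [135 143 137  98  45  21  41  75  80  47  24  50  95 133 159 174 177 170
 162 155 144 125]
193 [ 89  97  96  73  33  14  23  39  41  27  15  31  55  82 109 130 131 121
 111 110 101  87]
194 [71 72 70 55 26 14 20 25 26 17 17 19 31 46 70 90 91 80 76 78 80 86]
195 [ 80  75  68  55  30  14  21  19  22  17  15  20  28  37  57  74  76  74
  75  92 113 130]
196 [ 99  93  83  64  35  14  17  33  34  21  16  30  44  55  83 108 107 101
 104 128 157 161]
197 [ 91  96  98  81  42  19  40  73  81  46  34  64  81  85 123 153 153 142
 127 122 127 127]
198 [ 76  86  89  70  35  19  60 114 122  70  53  96 111  86  98 121 124 119
 112 102  93  85]
199 [ 68  72  74  59  34  20  52  94 103  58  47  86  97  71  65  79  84  85
  84  80  74  71]
200 [68 69 67 56 36 23 43 83 90 52 33 62 72 
[... 591 characters left out ...]
  72  76  92 107 117 119 119 120 120 107  89  78  70  70  69
  68  68  66  67]
208 [68 66 69 69 72 73 79 78 79 81 79 80 75 74 69 68 67 69 69 68 66 67]
209 [68 67 69 67 67 72 73 73 69 71 70 70 66 66 68 69 69 68 67 67 68 68]
210 [68 67 69 68 71 69 69 71 69 70 70 68 66 65 67 68 69 67 68 69 68 67]
211 [67 67 69 67 69 70 69 69 69 69 70 67 67 65 68 69 68 68 68 69 67 67]
212 [66 69 67 68 68 68 67 69 69 69 69 69 69 69 69 69 69 69 69 68 68 70]
213 [73 65 67 66 69 67 68 69 70 69 68 68 68 68 69 67 68 68 71 71 78 95]
214 [ 96  77  68  68  69  69  69  69  69  68  68  68  69  69  69  67  69  78
  95 109 124 153]
215 [139 118 101  87  84  83  77  74  71  68  66  65  65  70  76  80  94 121
 152 177 194 205]
```

Emit:
carry_out --motion "0.015 0 0 0 0 0; 0.03 0 0 0 0 0; 0.045 0 0 0 0 0; 0.06 0 0 0 0 0; 0.075 0 0 0 0 0; 0.09 0 0 0 0 0; 0.105 0 0 0 0 0; 0.12 0 0 0 0 0; 0.135 0 0 0 0 0; 0.15 0 0 0 0 0; 0.165 0 0 0 0 0; 0.18 0 0 0 0 0; 0.195 0 0 0 0 0; 0.21 0 0 0 0 0; 0.225 0 0 0 0 0; 0.24 0 0 0 0 0; 0.255 0 0 0 0 0; 0.267 0 0 0 0 0; 0.28 0 0 0 0 0; 0.28 0 0 0 0 0"

```text
time_s: 19.52
ee_pos: [0.5558, 0.1897, 0.0617]
ee_rot: [0.716, 0.698, 0.0, -0.0]
wrist_force: [-0.3, -0.0, -1.1]
grip_width: 0.0006
grasp_force: 0.0
```

```bash
python3 - <<'E'
from h import *
st();snap('side','side8.png');s=cv2.imread('pics/side8.png').mean(2)
for v in range(180,212):print(v,s[v,282:304].astype(int))
E
```

```text
19.52 [0.5558 0.1897 0.0617] psi -1.47 zt [ 0.     0.001 -1.   ] F [-0.34 -0.01 -1.12] w 0.0006 g 0.0
180 [126 131 132 127 105  62  27  13  18  17  13  18  56 108 137 125  89  66
  71 109 151 176]
181 [131 139 146 146 121  71  24  16  16  14  13  17  45  82 102 101 105 114
 122 134 146 155]
182 [158 168 175 171 140  80  30  14  14  15  17  17  39  60  74  98 137 165
 172 172 170 163]
183 [180 183 185 178 147  84  35  13  13  20  17  25  42  61  72 100 148 180
 189 188 188 184]
184 [185 186 186 179 148  84  38  16  14  17  15  23  45  64  72  99 148 184
 190 192 191 191]
185 [188 186 186 175 140  82  39  23  17  15  18  23  45  63  69  97 144 181
 191 191 192 192]
186 [189 189 183 164 118  72  41  24  18  16  19  23  44  62  71  97 143 179
 187 189 190 191]
187 [188 187 182 157 113  74  45  24  13  17  14  24  46  67  83 109 147 177
 187 188 189 190]
188 [188 187 183 163 130 103  72  34  15  14  15  35  68 100 122 145 167 184
 189 190 191 189]
189 [185 184 185 178 169 148 106  51  23  23  26  58 111 150 170 178 185 190
 190 191 190 190]
190 [183 185 185 185 181 166 127  84  66  67  68
[... 996 characters left out ...]
 51 46 44 45 44 44 47 50 62 81 88 78 70 68 69 69 68]
203 [68 70 68 69 68 63 53 48 49 46 48 50 57 70 79 82 73 69 69 68 69 69]
204 [69 68 68 70 70 71 67 70 68 66 65 63 67 70 72 74 68 67 68 68 70 71]
205 [67 67 68 68 72 71 74 75 76 76 76 73 70 70 67 69 67 67 69 67 68 68]
206 [69 68 68 69 71 73 74 76 77 78 78 75 74 70 66 66 68 68 68 67 68 67]
207 [66 67 68 69 72 75 75 77 76 78 77 76 73 72 67 67 68 68 68 68 68 68]
208 [66 67 67 69 70 73 71 69 73 72 72 72 69 67 65 66 66 68 69 67 68 68]
209 [66 67 68 68 68 71 71 71 70 70 69 71 65 67 67 66 68 68 67 70 69 67]
210 [67 68 68 69 68 70 70 71 69 70 68 67 65 63 66 67 67 69 67 65 68 69]
211 [67 68 68 67 67 69 67 70 69 68 69 69 69 67 69 66 72 68 68 67 69 68]
```

The hasp plate now lies level over rows 194–203 and looks shut. I'll press its solid end down gently to make sure.

Emit:
carry_out --motion "0.005 0 0.02 0 0 0; 0.005 0 0.04 0 0 0; 0.005 0 0.055 0 0 0; 0.005 0 0.065 0 0 0; 0.005 0 0.072 0 0 0; 0.005 0 0.077 0 0 0; 0.005 0 0.081 0 0 0; 0.005 0 0.084 0 0 0; 0.005 0 0.084 0 0 0"

```text
time_s: 20.32
ee_pos: [0.5559, 0.1901, 0.0364]
ee_rot: [0.716, 0.698, 0.0, -0.0]
wrist_force: [0.0, 0.1, 0.3]
grip_width: 0.0003
grasp_force: 0.0
```

```bash
python3 - <<'E'
from h import *
st()
E
```

```text
20.32 [0.5559 0.1901 0.0364] psi -1.52 zt [-0.  0. -1.] F [0.02 0.08 0.26] w 0.0003 g 0.0
```

Emit:
carry_out --motion "0 0 0.004 0 0 0; 0 0 0.008 0 0 0; 0 0 0.01 0 0 0; 0 0 0.01 0 0 0; 0 0 0.01 0 0 0"

```text
time_s: 20.73
ee_pos: [0.556, 0.1902, 0.0337]
ee_rot: [0.716, 0.698, 0.0, 0.0]
wrist_force: [0.1, -0.7, 2.7]
grip_width: 0.0005
grasp_force: 1.3
```

```bash
python3 - <<'E'
from h import *
st()
E
```

```text
20.73 [0.556  0.1902 0.0337] psi -1.52 zt [ 0.  0. -1.] F [ 0.12 -0.73  2.75] w 0.0005 g 1.3
```

Emit:
carry_out --motion "0 0 0.004 0 0 0; 0 0 0.007 0 0 0; 0 0 0.007 0 0 0; 0 0 0.007 0 0 0"

```text
time_s: 21.07
ee_pos: [0.5561, 0.1902, 0.0334]
ee_rot: [0.716, 0.698, -0.0, 0.001]
wrist_force: [-8.3, -4.9, 21.5]
grip_width: 0.0002
grasp_force: 10.7
```

Emit:
carry_out --motion "0 0 -0.05 0 0 0; 0 0 -0.12 0 0 0; 0 0 -0.22 0 0 0; 0 0 -0.32 0 0 0; 0 0 -0.36 0 0 0; 0 0 -0.36 0 0 0; 0 0 -0.36 0 0 0" --jaw -1

```text
time_s: 21.65
ee_pos: [0.5562, 0.1901, 0.1394]
ee_rot: [0.716, 0.698, 0.0, 0.0]
wrist_force: [-0.5, -0.4, 0.2]
grip_width: 0.0392
grasp_force: 0.0
```

```bash
python3 - <<'E'
from h import *
st();snap('side','side9.png');s=cv2.imread('pics/side9.png').mean(2)
S=ctrl.get_calibration('side')
for p in([.5557,.202,.066],[.5555,.158,.066],[.556,.174,.073]):print(p,proj(S,p))
for v in range(186,212):print(v,s[v,282:304].astype(int))
print(go(.5584,.2635,.14,-1.5))
E
```

```text
21.65 [0.5562 0.1901 0.1394] psi -1.53 zt [ 0.001 -0.    -1.   ] F [-0.54 -0.35  0.2 ] w 0.0392 g 0.0
[0.5557, 0.202, 0.066] [290.76061243 196.47597209]
[0.5555, 0.158, 0.066] [290.23641421 202.08062243]
[0.556, 0.174, 0.073] [290.54853988 197.98765231]
186 [187 187 183 161 118  76  62  65  65  65  65  65  66  67  70  96 143 177
 186 188 189 189]
187 [186 187 182 157 112  80  70  67  66  67  65  67  69  70  82 109 145 174
 186 188 188 188]
188 [186 186 181 162 133 117 110 104 100  95  94  96  95 104 121 143 166 180
 187 189 186 188]
189 [183 184 183 177 170 166 165 162 158 148 148 147 151 158 167 177 184 189
 190 190 189 188]
190 [185 184 184 185 183 182 183 184 181 179 178 178 178 181 185 188 187 189
 189 189 188 188]
191 [173 178 182 185 186 185 185 185 182 179 175 173 174 181 185 188 184 183
 182 182 179 166]
192 [134 145 162 170 172 173 174 174 170 156 138 132 138 153 169 172 164 154
 154 152 142 122]
193 [ 88 101 112 119 122 125 127 126 125 115 102 100 103 112 121 120 114 106
 105 107 100  85]
194 [69 72 76 80 82 83 84 86 84 82 82 81 78 82 85 81 78 74 73 76 77 85]
195 [ 79  75  
[... 622 characters left out ...]
7 68 67]
203 [68 67 67 67 69 65 54 49 50 47 49 47 58 68 67 66 69 67 69 69 67 68]
204 [67 66 67 70 70 70 66 67 67 67 63 63 65 70 65 64 65 69 69 68 69 67]
205 [66 66 68 69 67 71 72 75 75 75 74 72 70 70 66 64 64 67 69 68 67 67]
206 [67 66 65 69 68 71 73 75 76 77 76 76 74 69 66 64 65 66 65 67 68 67]
207 [65 67 67 67 72 73 74 74 77 77 76 74 73 70 68 66 66 68 66 67 65 66]
208 [66 67 68 68 68 69 72 73 71 70 72 69 68 67 65 65 67 67 68 68 68 67]
209 [67 65 68 68 69 68 74 70 70 69 69 69 67 65 67 67 66 67 67 67 66 66]
210 [66 67 66 68 69 68 71 71 68 66 68 67 65 64 66 66 67 70 68 67 67 66]
211 [65 65 68 66 67 69 67 67 67 68 69 66 66 68 65 67 67 67 66 68 68 66]
[ 0.246  0.003 -0.006 -0.001  0.001 -0.001]
```

The hasp's free end is now at row 196.5, where a shut hasp should be (predicted 196.5), with the staple in the window. Now the outer lid's tubular grip.

Emit:
carry_out --motion "0.06 0 0 0 0 0; 0.14 0.002 0 0 0 0; 0.22 0.003 0 0 0 0; 0.246 0.003 0 0 0 0; 0.246 0.003 0 0 0 0; 0.246 0.003 0 0 0 0; 0.246 0.003 0 0 0 0; 0.246 0.003 0.06 0 0 0; 0.246 0.003 0.12 0 0 0; 0.246 0.003 0.18 0 0 0; 0.246 0.003 0.23 0 0 0; 0.246 0.003 0.26 0 0 0; 0.246 0.003 0.28 0 0 0; 0.246 0.003 0.295 0 0 0; 0.246 0.003 0.3 0 0 0; 0.246 0.003 0.3 0 0 0; 0.246 0.003 0.3 0 0 0" --jaw -1

```text
time_s: 23.12
ee_pos: [0.5592, 0.2641, 0.0501]
ee_rot: [0.716, 0.698, 0.0, 0.0]
wrist_force: [0.5, 0.4, -0.5]
grip_width: 0.0868
grasp_force: 0.0
```

```bash
python3 - <<'E'
from h import *
st();a=snap('side','side10.png')[140:220,250:338]
cv2.imwrite('pics/v6.png',cv2.resize(a,(660,600),interpolation=2))
E
```

```text
23.12 [0.5592 0.2641 0.0501] psi -1.52 zt [ 0.001  0.    -1.   ] F [ 0.51  0.35 -0.54] w 0.0868 g 0.0
```

View pics/v6.png

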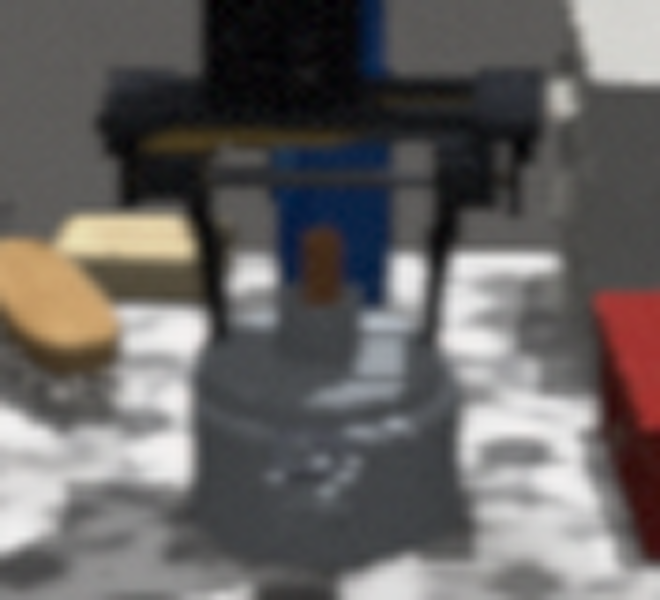

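The fingers straddle the tube, with tips near its base, the post between them and the hasp lying flat. Closing on the grip.

Emit:
carry_out --motion "0 0 0 0 0 0; 0 0 0 0 0 0; 0 0 0 0 0 0; 0 0 0 0 0 0; 0 0 0 0 0 0; 0 0 0 0 0 0; 0 0 0 0 0 0; 0 0 0 0 0 0; 0 0 0 0 0 0; 0 0 0 0 0 0; 0 0 0 0 0 0; 0 0 0 0 0 0" --jaw 1 --squeeze 35

```text
time_s: 24.17
ee_pos: [0.5586, 0.2639, 0.0494]
ee_rot: [0.716, 0.698, -0.0, -0.0]
wrist_force: [-1.5, 0.4, 0.6]
grip_width: 0.0394
grasp_force: 35.0
```

Emit:
carry_out --motion "0 0 -0.01 0 0 0; 0 0 -0.02 0 0 0; 0 0 -0.035 0 0 0; 0 0 -0.05 0 0 0; 0 0 -0.05 0 0 0; 0 0 -0.05 0 0 0"

```text
time_s: 24.67
ee_pos: [0.5591, 0.264, 0.0649]
ee_rot: [0.716, 0.698, 0.0, 0.0]
wrist_force: [0.3, 0.6, -1.2]
grip_width: 0.0396
grasp_force: 35.0
```

```bash
python3 - <<'E'
from h import *
st()
E
```

```text
24.67 [0.5591 0.264  0.0649] psi -1.53 zt [ 0.001  0.    -1.   ] F [ 0.28  0.61 -1.23] w 0.0396 g 35.0
```

Emit:
carry_out --motion "0 0 -0.03 0 0 0; 0 0 -0.07 0 0 0; 0 0 -0.11 0 0 0; 0 0 -0.15 0 0 0; 0 0 -0.19 0 0 0; 0 0 -0.23 0 0 0; 0 0 -0.27 0 0 0; 0 0 -0.31 0 0 0; 0 0 -0.33 0 0 0; 0 0 -0.34 0 0 0; 0 0 -0.34 0 0 0; 0 0 -0.34 0 0 0; 0 0 -0.34 0 0 0; 0 0 -0.34 0 0 0"

```text
time_s: 25.83
ee_pos: [0.5585, 0.2636, 0.1656]
ee_rot: [0.716, 0.698, -0.001, -0.0]
wrist_force: [1.1, 0.1, -1.8]
grip_width: 0.0392
grasp_force: 35.0
```

```bash
python3 - <<'E'
from h import *
st();s=snap('side','side11.png').astype(int)
S=ctrl.get_calibration('side');g=s.mean(2)
for n,p in(('knob',[.559,.264,.134]),('flange',[.559,.264,.064]),('outer plate',[.559,.264,.078+.117]),('hasp end',[.5557,.202,.066]),('hinge',[.5555,.158,.066])):print(n,proj(S,p))
print('orange-ness col', [(v,int((s[v,290:296,2]-s[v,290:296,0]).max())) for v in range(160,196)])
for v in range(180,208):print(v,g[v,274:312].astype(int))
print('upper');
for v in range(140,182,2):print(v,g[v,264:322:2].astype(int))
st()
E
```

```text
25.83 [0.5585 0.2636 0.1656] psi -1.52 zt [-0.001 -0.    -1.   ] F [ 1.11  0.14 -1.82] w 0.0392 g 35.0
knob [292.23019781 170.0601406 ]
flange [292.34686522 189.66955054]
outer plate [292.12586002 152.22284465]
hasp end [290.76061243 196.47597209]
hinge [290.23641421 202.08062243]
orange-ness col [(160, -5), (161, -6), (162, -10), (163, -28), (164, -49), (165, -54), (166, -54), (167, -55), (168, -54), (169, -38), (170, 1), (171, 33), (172, 40), (173, 41), (174, 39), (175, 40), (176, 41), (177, 38), (178, 41), (179, 37), (180, 41), (181, 37), (182, 38), (183, 36), (184, 38), (185, 37), (186, 38), (187, 38), (188, 26), (189, 5), (190, -4), (191, -7), (192, -8), (193, -6), (194, -6), (195, -6)]
180 [111 104  99 103 122 137 135 122 124 129 128 124 110  83  57  41  42  43
  43  41  44  43  40  34  35  39  63 105 147 175 188 194 199 206 215 222
 227 229]
181 [185 176 166 172 184 177 145 119 116 122 124 121 112  99  77  61  48  44
  44  44  42  47  46  45  50  66  93 117 135 147 158 168 177 194 212 224
 229 226]
182 [224 222 219 221 224 217 182 138 115 111 112 115 115 115 111  94  68  50
  
[... 5782 characters left out ...]
199 198 202 209 197 119  88  91  72  36  42  48  46  44  37
  40  72  92  92  93  93  94  93  93  92  93]
174 [119 129 133 138 144 146 153 139 103 164 171 117  32  41  43  45  41  36
  48 150 202 193 208 219 218 217 218 218 216]
176 [ 73  73  73  74  75  76  75  79 123 207 216 164  39  40  44  44  40  36
  50 175 232 225 226 227 222 204 183 182 182]
178 [ 80  71  71  71  71  71  71  82 157 188 168 127  40  40  41  44  38  32
  52 177 228 222 197 220 207 168 148 140 100]
180 [134 131 131 123 117 111  99 122 135 124 128 110  57  42  43  44  40  35
  63 147 188 199 215 227 227 210 167 140 103]
25.88 [0.5585 0.2637 0.1657] psi -1.52 zt [-0.001 -0.    -1.   ] F [-0.3   0.02 -3.24] w 0.0395 g 35.0
```

```bash
python3 -c "
from cell import ctrl
print(ctrl.job_done())"
```

```text
the job is handed in; nothing more can be done
None
```

I handed the job in after about 26 s of robot time, and the verdict was not shown. By the last camera and arm readings, the inner lid is seated with the hasp shut flat over the staple, and the gripper holds the outer lid level about 116 mm above its nested position.

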